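# Hang the opal screen, then hold a cuvette in the light path

### The arm

A 7-joint arm with a two-finger parallel gripper is mounted at the origin on the work surface. World frame = base frame: x ahead of the robot, y to its left, z up, the work surface at z = 0. Lengths are in m, angles in degrees, forces in N, time in s.
With the tool pointing down it reaches from about 0.35 to 0.9 m from the base axis. Payload 19.9 kg.
Tool frame: the origin (TCP) lies on the centre line of the jaws, within the pads' length; the fingertips stand 17 mm ahead of it and the grasp point (between the pads) lies 2 mm behind it; z points along the fingers, y is the direction in which the jaws open and shut (so a half turn about z gives the same grasp; the last joint's range is limited). The gripper opens to 85 mm and grips with 20 to 120 N. Pads are 22 mm wide; open, the fingers measure 114 mm over their backs; the gripper's body (76 mm by 85 mm) begins 54 mm behind the grasp point. The pads swing forward as they close: fully open they stand 13 mm farther back than shut.
Start: joints at [-69.643, 23.915, -0.59, 92.452, 0.269, 63.638, -3.037], TCP at [0.242, 0.576, 0.248] pointing down, gripper open.
Joint ranges: [-161.28, 161.28], [-22.2, 115.67], [-73.04, 71.86], [3.21, 147.25], [-68.34, 248.33], [10.77, 114.83], [-161.83, 161.83]. Speed limits (degrees/s): [108.29, 108.29, 136.94, 136.94, 172.46, 172.46, 172.46].

### API

Orientations are given as [roll, pitch, yaw] about the fixed x, y, z axes, in that order (R = Rz(yaw) Ry(pitch) Rx(roll)).
In Python, from workcell import bot, optics gives the robot as it stands. The module is installed in compiled form; this text tells all that it offers.
- The arm moves only by the tool jog_arm, never from a script. Its argument "rows" is a list that holds one entry, the list of rows, each a list of 6 numbers: the shift along the tool's x, y, z in m, then the turn, a rotation vector about the tool's x, y, z in rad. A call has 1 to 12 rows; each row is the pose to reach, as a shift and turn from the pose commanded when the call began, along the tool's axes at that moment; what a row does not reach only later rows make up. A row lasts 1/8 s, in which the tool goes at most 62.5 mm and 10.7 degrees, less where a joint would pass 70% of its speed; a pose out of reach is approached as far as the arm can. A call with a gripper value outside its range is refused whole. "jaw" is the opening in per cent of the stroke, from 0 (shut) to 100 (fully open), set as the call begins (left out, the last holds). The fingers move at their own pace and stop on an object; "force" is the grip in N (left out, the last holds). Time passes only in rows, so rows that repeat a pose let the fingers close. It gives the time, the measured TCP pose, the force and the opening at its end, in the units of the state.
- bot.sense(): the state, without advancing time (a new reading comes with each control period).
- optics.capture(name): name is "scene" or "top" or "wrist"; returns the picture (480x640x3 uint8, blue, green, red); there is no depth.
- optics.get_calibration(name): a dict with "intrinsics" (3x3 intrinsics, pixels), "R" (3x3) and "t" (3): a world point X has camera coordinates R X + t. Camera axes: x right, y down, z forward; pixel columns grow to the right and rows downward; lengths in m; the calibration is good to about 2 mm. A picture is of the moment at which its call begins: read the wrist's pose just before it. get_calibration takes no time and is no camera call; for the wrist camera it gives the pose at the moment of the call.
- bot.sign_off(): hands the job in, once; it reports no verdict.
The state is a dict: "t": time; "qpos": joint angles; "joint_vel": joint speeds; "joint_torque": joint torques, N m; "tool_pos": TCP position; "orientation": TCP orientation; "wrist_force": force on the tool from outside, world axes, zero at the start; "moment": the same for the moment, N m; "width": finger opening in m.
Only numpy, scipy, OpenCV 4.12 (cv2) and the standard library are available. Lean on these libraries where they do the work, as an engineer would, in place of code of your own. Each camera call takes 0.05 s, during which the arm holds its last target. There are 200 camera calls.

### The job

The brine camera in the cutting room is due for its daily check. Lift the opal screen out of its slotted block, hang it by its hook over the bar in front of the lamp so that it hangs straight and let go of it; then take the longer of the two glass cells from the rack, by its frosted faces only (fingers never on the clear ones), and hold it upright and still in the light path, level with the middle of the lens, midway between lens and lamp, clear faces square to the light. Finish while still holding the cell there, touching nothing else with it, and leave the short cell, the piece of ham and the knife where they are.

Things in the scene. Friction and masses are not known exactly. Their poses are not given: they have to be found in the camera images.
- light_mid (a point): Middle of the light path, midway between lens and lamp, 110 mm above the table: where the middle of the cell belongs. Axes: x level along the light path from camera to lamp, z up. Lens front at x = -85 mm, lamp front at x = +90 mm from here; the hung screen's face at about x = +85 mm.
- bar_mid (a point): Middle of the lamp's bar: a level, fixed steel rod 8 mm in diameter, 130 mm long, held by a post at each end, above the lamp's front edge. This point is on the rod's centre line, 175 mm above the table, 25 mm above the lamp's top, at x = +99 mm, z = +65 mm from light_mid. Axes as the stand's: x from camera to lamp, y along the bar, z up.
- stand: Inspection stand (fixed): aluminium base 355 x 140 mm, 12 mm thick; at one end a grey camera (60 mm cube, top 140 mm above the table, black lens barrel 50 mm across), at the other a flat black LED lamp (100 wide, 80 high, 50 deep, top 150 mm above the table) with a round rim 76 mm across and a bar above it. Origin on the table under light_mid, same axes.
- screen: Opal screen (loose, about 120 g): flat white pane 100 mm wide, 118 high, 5 thick, upright in the slotted block at the start, hook and grip at its top. Origin: middle of the pane's lower edge; x square to the pane, towards the hook's side; y along its width; z up. Hung, its x points the same way as the stand's: pane on the camera's side of the rod, lip on the lamp's side.
- screen_grip (a point): Centre of the screen's grip: a grey block 26 mm thick (along the screen's x), 44 long (y), 28 high, right above the hook, as thick as hook and pane together, to be gripped across its thickness. 132 mm above the pane's lower edge; 18 mm above screen_hook and 1 mm from it towards the pane. Axes as the screen's.
- screen_hook (a point): The hook is a channel on the +x side of the pane, open below: 18 mm wide inside, 60 long, its far lip 3 mm thick reaching 22 mm down; the rod goes in from below. This point: middle of the inside top of the hook's channel, 114 mm above the pane's lower edge, 11.5 mm from the pane's middle plane; hung, it lies about 4 mm above bar_mid. Axes as the screen's.
- cell_mid (a point): Centre, half-way up, of the longer glass cell (loose, 35 g): a cuvette 22.5 mm long, 12.5 wide, 45 high, with a white stopper 10 mm high on top, narrower than the glass. x along its length, through the two clear end faces; y square to the two frosted side faces, 12.5 mm apart; z up. Stands upright in the rack at the start, centre 12.5 mm above the rack's top. Either way round is alike.
- cell: The same cell; origin at the middle of its underside, same axes as cell_mid.
- cell_clear1: Clear end face of the cell at its -x end: pane 9.5 mm wide, 43 mm high; origin at its centre, 10.5 mm from the cell's centre. Not to be touched by the fingers.
- cell_clear2: The other clear end face of the cell, at its +x end, alike. Not to be touched by the fingers.
- rack: Grey cell rack (fixed), 170 x 60 mm, 18 mm high; origin at the middle of its underside, x along its row of three slots 55 mm apart. Slots 10 mm deep, about 1.5 mm of play. The long and the short cell stand in the two end slots, in either order, lengths along the row; the middle slot is empty.
- block: White slotted block (fixed) in which the screen stands, 60 x 140 mm, 30 mm high; origin at the middle of its underside, y along its slot. The slot is 22 mm deep, 1.5 mm wider than the pane: the screen comes straight up out of it.
- short_cell: The shorter glass cell, 12.5 x 12.5 mm, 45 mm high, with a like stopper: a bystander, stays in the rack. Origin at the middle of its underside.
- ham: Piece of ham loaf, a speckled disc 90 mm across, 50 mm high, beyond the work; bystander. Origin under its centre.
- knife: Knife lying flat, about 300 mm long, wooden handle, 18 mm high, beyond the stand; bystander. Origin between handle and blade, x towards the blade's end.
Not all that is in view belongs to the job. Of the things that look like the screen, the larger one is meant.

How it is judged:
By the outcome, as a careful person would: the job done as asked, in the order asked, and still so for the second after the job is handed in, while the arm keeps its last pose, push and grip.
It also fails if it takes over 58 s, if anything falls off the work surface, if the arm or the gripper's body presses on something with over 40 N, if the wrist force passes 120 N, or if a joint passes its speed limit or range.

## Working session

There is one attempt and no reset: what is moved stays moved. The work goes in short steps, Python scripts to look and compute and a tool call to move; the robot and the scene stay as the last step left them, time stands still between calls to the robot, and variables do not carry over. Pictures are saved under pics/ and viewed, about 8 in all and at most 12, crops included, and the job is handed in when it is done.

Besides the shell and the picture viewer there is one more tool, called after "Emit:" as a command line: name --argument value ..., lists and objects as JSON in quotes. jog_arm: Moves the arm, as the interface text tells. Its arguments: {"type":"object","properties":{"rows":{"type":"array"},"jaw":{"type":"number"},"force":{"type":"number"}},"required":["rows"]}

```bash
mkdir -p pics; python3 - <<'E'
from workcell import bot, optics
import cv2
s=bot.sense(); print({k:s[k] for k in('t','tool_pos','orientation','wrist_force','width')})
for n in('scene','top'):
    cv2.imwrite(f'pics/{n}0.png',optics.capture(n)); c=optics.get_calibration(n); print(n,c['intrinsics'],c['R'],c['t'])
E
```

```text
{'t': 0.0, 'tool_pos': array([0.24141651, 0.57613009, 0.24763819]), 'orientation': array([-1.79928085e+02,  4.68238696e-03,  1.57267180e+02]), 'wrist_force': array([-0.06133709,  0.00284381,  0.11068323]), 'width': 0.08524081702760754}
scene [[598.40271873   0.         310.92768996]
 [  0.         598.40271873 242.93523377]
 [  0.           0.           1.        ]] [[ 0.7951598   0.60630609  0.01066852]
 [ 0.37732924 -0.48093515 -0.79140636]
 [-0.47470363  0.63332007 -0.61119732]] [-0.40709243 -0.10706348  1.66938587]
top [[557.10366433   0.         316.42936862]
 [  0.         557.10366433 236.32923378]
 [  0.           0.           1.        ]] [[-0.06795697 -0.99768668 -0.00176916]
 [-0.97134858  0.06656752 -0.22814622]
 [ 0.22773622 -0.01378566 -0.97362527]] [0.02165776 0.56307146 1.22471291]
```

View pics/scene0.png

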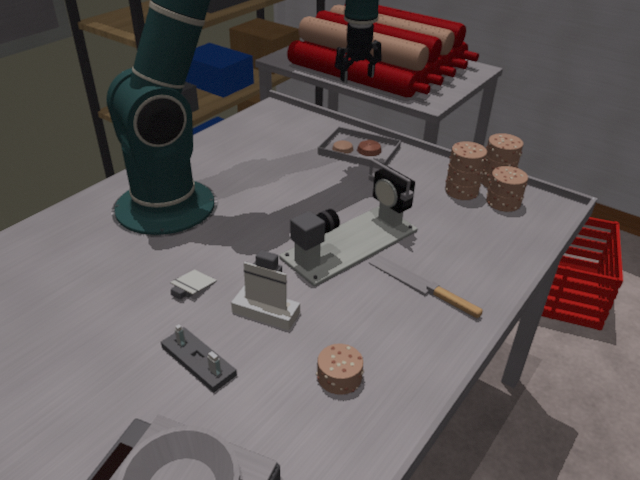

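View pics/top0.png

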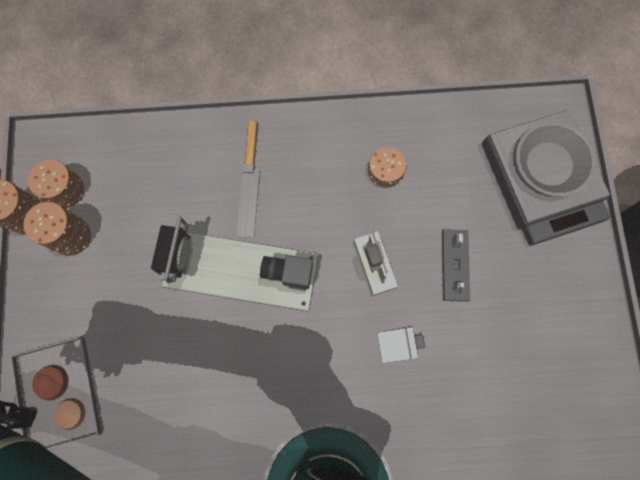

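The scene view shows the screen in its block at about (266,290), the rack at (198,357), the stand at (350,240), the ham at (340,368), and the knife at (430,290). In the top view they are at (375,262), (456,265), and (235,270) for the stand. The small screen lying at (400,345) is the decoy. I'll enlarge both views to get exact pixels.

```bash
python3 - <<'E'
import cv2
a=cv2.imread('pics/top0.png')[210:315,150:480]; b=cv2.imread('pics/scene0.png')[150:390,155:425]
def z(im,k,x0,y0,n):
    r=cv2.resize(im,None,fx=k,fy=k,interpolation=cv2.INTER_CUBIC)
    r=cv2.convertScaleAbs(r,alpha=1.5)
    for x in range((x0+19)//20*20,x0+im.shape[1],20):
        cv2.putText(r,str(x),(int((x-x0)*k),10),0,.35,(0,255,255)); cv2.line(r,(int((x-x0+.5)*k),12),(int((x-x0+.5)*k),20),(0,255,255))
    for y in range((y0+19)//20*20,y0+im.shape[0],20):
        cv2.putText(r,str(y),(8,int((y-y0)*k)+4),0,.35,(0,255,255)); cv2.line(r,(0,int((y-y0+.5)*k)),(7,int((y-y0+.5)*k)),(0,255,255))
    cv2.imwrite(n,r)
z(a,2.4,150,210,'pics/top1.png'); z(b,2.5,155,150,'pics/scene1.png')
E
```

```text
(no output)
```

View pics/top1.png

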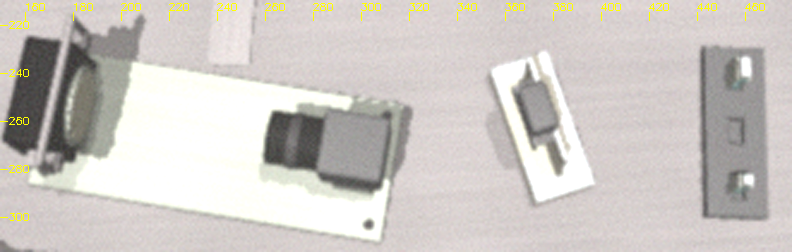

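View pics/scene1.png

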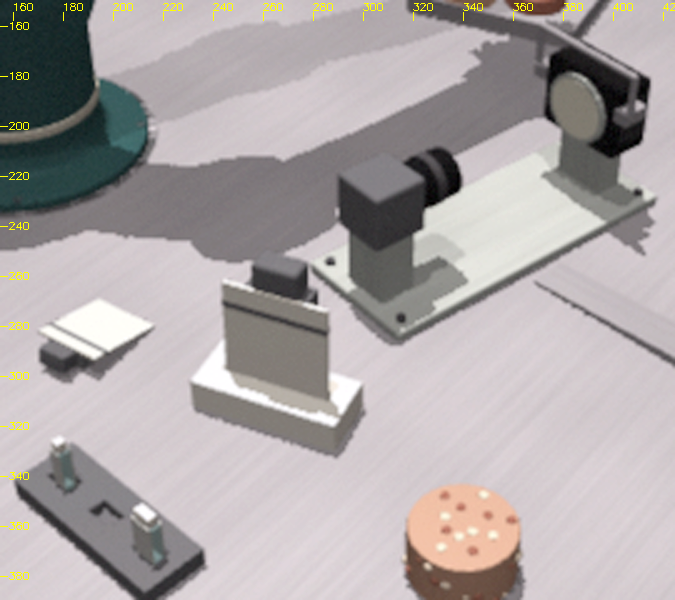

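```bash
cat > h.py <<'E'
import numpy as np
from workcell import optics
def cal(n):
    c=optics.get_calibration(n) if isinstance(n,str) else n
    return [np.array(c[k]) for k in('intrinsics','R','t')]
def ray(n,u,v):
    K,R,t=cal(n); d=R.T@np.linalg.solve(K,[u,v,1.]); return -R.T@t,d/np.linalg.norm(d)
def plane(n,p,z):
    c,d=ray(n,*p); return c+d*(z-c[2])/d[2]
def tri(*obs):
    A=np.zeros((3,3));b=np.zeros(3);r=[ray(n,*p) for n,p in obs]
    for c,d in r: P=np.eye(3)-np.outer(d,d);A+=P;b+=P@c
    X=np.linalg.solve(A,b); return X,max(np.linalg.norm(np.cross(X-c,d)) for c,d in r)
def proj(n,X):
    K,R,t=cal(n); p=K@(R@np.array(X)+t); return p[:2]/p[2]
E
python3 - <<'E'
from h import *
np.set_printoptions(precision=4,suppress=True)
T=lambda x,y:(150+x/2.4-.5,210+y/2.4-.5); S=lambda x,y:(155+x/2.5-.5,150+y/2.5-.5)
for n in('scene','top'): print(n,ray(n,320,240)[0])
for nm,s,t in [('griptop',(280,266),(535,105)),('bar far/near A',(545,40),(48,165)),('bar B',(632,100),(70,22)),('cellA',(59,441),(743,178)),('cellB',(146,513),(743,62)),('cam top ctr',(381,182),(355,150))]:
    print(nm,tri(('scene',S(*s)),('top',T(*t))))
print('block'); [print(plane('top',T(*p),.03)) for p in((490,68),(545,51),(594,184),(540,203))]
print('block s'); [print(plane('scene',S(*p),.03)) for p in((192,382),(222,345),(362,385),(336,420))]
print('rack'); [print(plane('top',T(*p),.018)) for p in((703,46),(763,48),(767,217),(704,217))]
print('rack s'); [print(plane('scene',S(*p),.018)) for p in((15,485),(75,443),(204,553))]
print('base top'); [print(plane('top',T(*p),.012)) for p in((28,185),(383,239),(410,105))]
print('base s'); [print(plane('scene',S(*p),.012)) for p in((313,268),(396,336),(655,197))]
print('pane edge s'); [print(plane('scene',S(*p),.008+.118)) for p in((222,283),(329,312))]
E
```

```text
scene [ 1.1566 -0.8619  0.9399]
top [0.2695 0.001  1.3209]
griptop (array([ 0.497 , -0.1341,  0.149 ]), np.float64(0.0017427091734633269))
bar far/near A (array([0.4747, 0.3019, 0.158 ]), np.float64(0.003282431634385475))
bar B (array([0.6002, 0.2783, 0.1491]), np.float64(0.00397417153954413))
cellA (array([ 0.4302, -0.3351,  0.0606]), np.float64(0.0022521207056545706))
cellB (array([ 0.542 , -0.3485,  0.0631]), np.float64(0.0020951422228330406))
cam top ctr (array([0.4727, 0.0315, 0.131 ]), np.float64(0.0014223490686678956))
block
[ 0.5617 -0.1054  0.03  ]
[ 0.5753 -0.1613  0.03  ]
[ 0.4396 -0.1965  0.03  ]
[ 0.4247 -0.1425  0.03  ]
block s
[ 0.4415 -0.1971  0.03  ]
[ 0.4294 -0.1449  0.03  ]
[ 0.5618 -0.1081  0.03  ]
[ 0.5711 -0.1559  0.03  ]
rack
[ 0.5724 -0.3215  0.018 ]
[ 0.5663 -0.3813  0.018 ]
[ 0.3975 -0.3632  0.018 ]
[ 0.4017 -0.302   0.018 ]
rack s
[ 0.4021 -0.3681  0.018 ]
[ 0.4057 -0.3045  0.018 ]
[ 0.5743 -0.3254  0.018 ]
base top
[0.479 0.357 0.012]
[0.4023 0.0115 0.012 ]
[ 0.5335 -0.024   0.012 ]
base s
[0.409  0.0081 0.012 ]
[ 0.5342 -0.0218  0.012 ]
[0.616 0.321 0.012]
pane edge s
[ 0.4528 -0.1622  0.126 ]
[ 0.5485 -0.1354  0.126 ]
```

```bash
cat >> h.py <<'E'
from scipy.spatial.transform import Rotation as Ro
from workcell import bot
def tool():
    s=bot.sense(); return np.array(s['tool_pos']),Ro.from_euler('xyz',s['orientation'],degrees=True)
def to(pos,yaw):
    p,R=tool(); T=Ro.from_euler('xyz',[180,0,yaw],degrees=True)
    print('shift',np.round(R.inv().apply(np.array(pos)-p),4),'turn',np.round((R.inv()*T).as_rotvec(),4))
E
python3 - <<'E'
from h import *
np.set_printoptions(precision=4,suppress=True)
p,R=tool(); K,Rc,t=cal('wrist'); print(K); print('cam pos in tool',R.inv().apply(-Rc.T@t-p)); print('cam axes in tool (rows)',(Rc@R.as_matrix()))
to([.56,.20,.42],167)
E
```

```text
[[335.5169   0.     313.1638]
 [  0.     335.5169 238.1971]
 [  0.       0.       1.    ]]
cam pos in tool [ 0.0842  0.0006 -0.1236]
cam axes in tool (rows) [[ 0.0006  1.     -0.0009]
 [-0.9459  0.0003 -0.3244]
 [-0.3244  0.0011  0.9459]]
shift [-0.4392 -0.224  -0.172 ] turn [-0.0011 -0.     -0.1699]
```

Emit:
jog_arm --rows '[[[-0.055, -0.028, -0.09, 0, 0, -0.02], [-0.11, -0.056, -0.13, 0, 0, -0.04], [-0.165, -0.084, -0.15, 0, 0, -0.06], [-0.22, -0.112, -0.16, 0, 0, -0.08], [-0.275, -0.14, -0.165, 0, 0, -0.1], [-0.33, -0.168, -0.17, 0, 0, -0.13], [-0.385, -0.196, -0.17, 0, 0, -0.15], [-0.44, -0.224, -0.17, -0.001, 0, -0.17], [-0.44, -0.224, -0.17, -0.001, 0, -0.17], [-0.44, -0.224, -0.17, -0.001, 0, -0.17], [-0.44, -0.224, -0.17, -0.001, 0, -0.17]]]'

```text
t: 1.48
tool_pos: [0.5605, 0.2002, 0.4179]
orientation: [180.0, -0.0, 167.0]
wrist_force: [-0.3, 0.4, -0.1]
width: 0.0856
```

```bash
cat >> h.py <<'E'
import cv2,pickle
def shot(name):
    c=optics.get_calibration('wrist'); im=optics.capture('wrist'); cv2.imwrite(f'pics/{name}.png',im); pickle.dump(c,open(f'pics/{name}.pkl','wb'))
    s=bot.sense(); print(s['t'],np.round(s['tool_pos'],4),np.round(s['orientation'],2),np.round(s['qpos'],1))
def load(name): return pickle.load(open(f'pics/{name}.pkl','rb'))
E
python3 - <<'E'
from h import *
shot('w1'); to([.54,.05,.38],175)
E
```

```text
1.525 [0.5602 0.2007 0.418 ] [ 1.7995e+02 -3.0000e-02  1.6708e+02] [-34.   15.1  14.5  83.5  -3.8  81.9  57.6]
shift [-0.014  -0.1515  0.0379] turn [ 0.001  -0.0005 -0.1383]
```

View pics/w1.png

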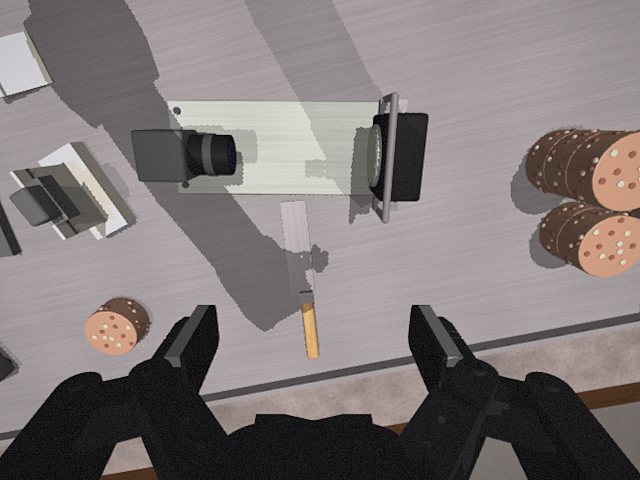

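w1 shows the bar from (394,96) to (387,219), the base's lower edge at row 194, and the screen's grip near (40,205). Next I'll take a second view from between the stand and the screen.

Emit:
jog_arm --rows '[[[-0.005, -0.06, 0.01, 0, 0, -0.05], [-0.01, -0.12, 0.02, 0, 0, -0.1], [-0.01, -0.15, 0.03, 0, 0, -0.138], [-0.01, -0.15, 0.03, 0, 0, -0.138], [-0.01, -0.15, 0.03, 0, 0, -0.138]]]'

```text
t: 2.15
tool_pos: [0.5368, 0.0531, 0.3884]
orientation: [179.9, 0.0, 175.0]
wrist_force: [-0.3, 0.2, 0.4]
width: 0.0851
```

```bash
python3 - <<'E'
from h import *
shot('w2')
E
```

```text
2.2 [0.5369 0.0532 0.3884] [1.7992e+02 3.0000e-02 1.7503e+02] [-24.5   9.3  18.   94.2  -3.   76.9  79. ]
```

View pics/w2.png

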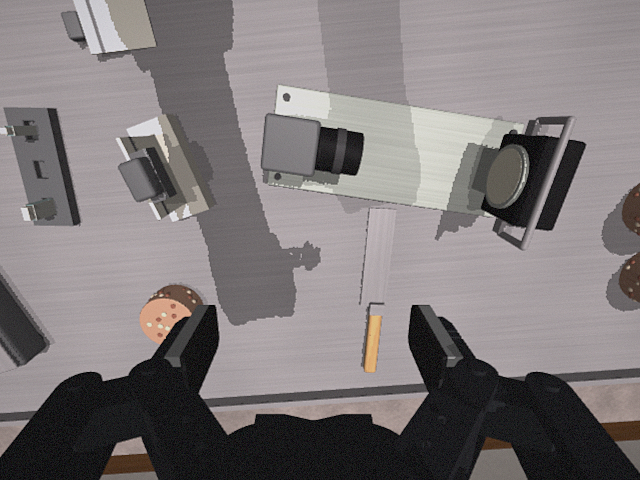

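w2 shows bar ends at (572,119) and (525,246), the grip top at about (139,178), and the pane top edge from about (122,138) to (163,220). The rack runs from (5,108) to (78,224), with the larger cell at (37,210) and the smaller at (18,130).

```bash
python3 - <<'E'
from h import *
np.set_printoptions(precision=4,suppress=True)
a,b=load('w1'),load('w2')
E=[]
for p,q in [((394,96),(572,119)),((387,219),(525,246))]:
    print('bar',tri((a,p),(b,q)),plane(a,p,.175),plane(b,q,.175))
for n,p,q in[(a,(394,96),(387,219)),(b,(572,119),(525,246))]:
    A,B=plane(n,p,.175),plane(n,q,.175);d=B-A;print('mid',(A+B)/2,'len',np.linalg.norm(d),'x dir',np.degrees(np.arctan2(d[1],d[0]))+90)
for n,p,q in[(a,(184,194),(372,195)),(b,(267,185),(490,217)),(b,(279,86),(520,126))]:
    d=plane(n,q,.012)-plane(n,p,.012);print('base dir',np.degrees(np.arctan2(d[1],d[0])),plane(n,p,.012))
print('grip',tri((a,(36,204)),(b,(139,178))))
print('grip w2 @.154',[plane(b,p,.154) for p in((118,162),(147,155),(162,195),(133,202))], plane(b,(139,178),.154))
print('pane w2',[plane(b,p,.126) for p in((122,138),(163,220))])
print('cell B top',plane(b,(28,213),.063),'A',plane(b,(8,131),.063))
to([.545,-.10,.33],187)
E
```

```text
bar (array([0.4712, 0.3053, 0.1766]), np.float64(0.0005083518552371709)) [0.4717 0.3056 0.175 ] [0.4708 0.3065 0.175 ]
bar (array([0.5986, 0.2793, 0.1718]), np.float64(5.100209630148978e-05)) [0.5976 0.2788 0.175 ] [0.5971 0.2773 0.175 ]
mid [0.5346 0.2922 0.175 ] len 0.1286560839415554 x dir 77.99772198410723
mid [0.534  0.2919 0.175 ] len 0.12963603066385565 x dir 76.9580443000151
base dir 76.72847770169719 [ 0.5367 -0.0042  0.012 ]
base dir 76.77904905617585 [ 0.5346 -0.0141  0.012 ]
base dir 76.38383293169986 [0.4018 0.0199 0.012 ]
grip (array([ 0.4947, -0.1404,  0.1285]), np.float64(0.000374059750017768))
grip w2 @.154 [array([ 0.474 , -0.1447,  0.154 ]), array([ 0.4696, -0.1128,  0.154 ]), array([ 0.5124, -0.1071,  0.154 ]), array([ 0.5172, -0.1402,  0.154 ])] [ 0.4923 -0.1271  0.154 ]
pane w2 [array([ 0.4506, -0.1493,  0.126 ]), array([ 0.5468, -0.1261,  0.126 ])]
cell B top [ 0.5361 -0.3391  0.063 ] A [ 0.4294 -0.3256  0.063 ]
shift [-0.0214 -0.152   0.0582] turn [ 0.0013  0.0006 -0.2089]
```

Emit:
jog_arm --rows '[[[-0.01, -0.06, 0.02, 0, 0, -0.1], [-0.02, -0.12, 0.04, 0, 0, -0.2], [-0.03, -0.17, 0.06, 0, 0, -0.3], [-0.03, -0.195, 0.06, 0, 0, -0.35], [-0.03, -0.195, 0.06, 0, 0, -0.35], [-0.03, -0.195, 0.06, 0, 0, -0.35]]]'

```text
t: 2.95
tool_pos: [0.55, -0.1438, 0.3281]
orientation: [179.9, 0.0, -165.0]
wrist_force: [0.7, 1.2, 0.6]
width: 0.0855
```

```bash
python3 - <<'E'
from h import *
shot('w3')
im=cv2.imread('pics/w3.png')[0:300,0:400]
cv2.imwrite('pics/w3c.png',cv2.convertScaleAbs(cv2.resize(im,None,fx=2,fy=2,interpolation=cv2.INTER_CUBIC),alpha=1.4))
E
```

```text
3.0 [ 0.55   -0.1436  0.3281] [ 1.7994e+02  5.0000e-02 -1.6493e+02] [ -7.3  15.   23.1  95.7  -6.3  70.5 122.2]
```

View pics/w3c.png

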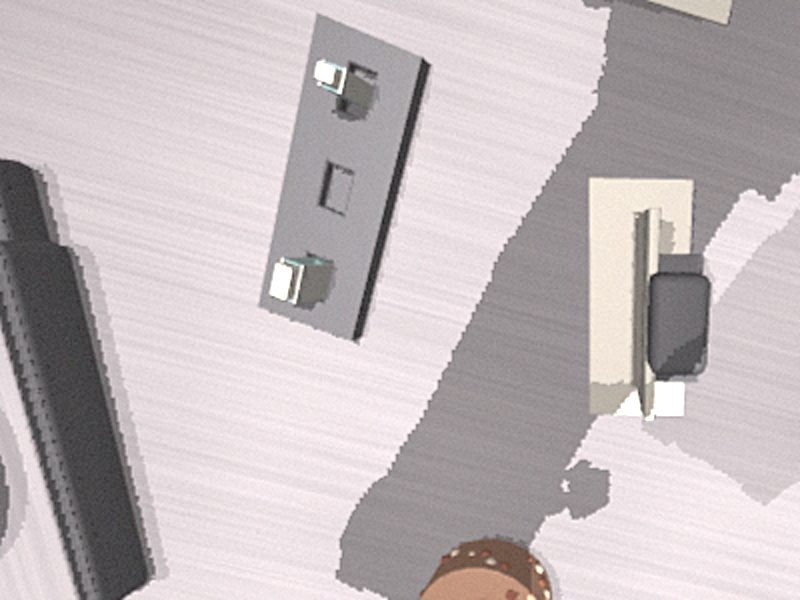

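w3 (half-scale pixels) shows the grip top centred at (339.5,162), the long cell's stopper at (142,141), and the short cell's at (163.5,37.5). The block edges are vertical in the image, so the jaw axis is already square to the screen.

```bash
python3 - <<'E'
from h import *
np.set_printoptions(precision=4,suppress=True)
a,b,c=load('w1'),load('w2'),load('w3')
print('grip tri',tri((c,(339.5,162)),(b,(139,178))), tri((c,(339.5,162)),('scene',(155+280/2.5-.5,150+266/2.5-.5))))
print('@.154',plane(c,(339.5,162),.154),plane(b,(139,178),.154))
for p in((655,274),(708,276),(705,376),(649,375)): print(' ',plane(c,(p[0]/2,p[1]/2),.154))
B=[plane(c,(x/2,y/2),.03) for x,y in((590,178),(693,180),(590,413),(684,416))];print('block',np.mean(B,0),B)
print('pane',plane(c,(655/2,104),.126),plane(c,(648/2,208),.126))
print('cellL',tri((c,(142,141)),(b,(28,213))),plane(c,(142,141),.063))
print('cellS',tri((c,(163.5,37.5)),(b,(8,131))),plane(c,(163.5,37.5),.063))
r=[plane(c,(x/2,y/2),.018) for x,y in((318,14),(260,306),(358,342),(427,62))];print('rack',np.mean(r,0),r)
d=r[1]-r[0];d2=r[2]-r[3];print([np.degrees(np.arctan2(*v[1::-1])) for v in(d,d2)])
E
```

```text
grip tri (array([ 0.4942, -0.1327,  0.1435]), np.float64(0.000740367654417165)) (array([ 0.4944, -0.1333,  0.147 ]), np.float64(0.0003553453549806093))
@.154 [ 0.494  -0.1338  0.154 ] [ 0.4923 -0.1271  0.154 ]
  [ 0.4767 -0.1495  0.154 ]
  [ 0.4716 -0.1275  0.154 ]
  [ 0.5128 -0.1161  0.154 ]
  [ 0.5189 -0.1403  0.154 ]
block [ 0.4989 -0.1477  0.03  ] [array([ 0.4387, -0.1938,  0.03  ]), array([ 0.4243, -0.1361,  0.03  ]), array([ 0.5733, -0.16  ,  0.03  ]), array([ 0.5595, -0.101 ,  0.03  ])]
pane [ 0.45   -0.1559  0.126 ] [ 0.5435 -0.1329  0.126 ]
cellL (array([ 0.5381, -0.3469,  0.0543]), np.float64(0.0003207762691166221)) [ 0.5369 -0.3429  0.063 ]
cellS (array([ 0.4282, -0.3381,  0.0486]), np.float64(0.000381491889520736)) [ 0.4293 -0.332   0.063 ]
rack [ 0.4832 -0.3371  0.018 ] [array([ 0.3964, -0.3596,  0.018 ]), array([ 0.5633, -0.3766,  0.018 ]), array([ 0.5696, -0.3143,  0.018 ]), array([ 0.4036, -0.2978,  0.018 ])]
[np.float64(-5.811725289481471), np.float64(-5.680959251203696)]
```

Emit:
jog_arm --rows '[[[0.04, 0.019, 0.02, 0, 0, 0], [0.051, 0.0243, 0.06, 0, 0, 0], [0.051, 0.0243, 0.1, 0, 0, 0], [0.051, 0.0243, 0.135, 0, 0, 0], [0.051, 0.0243, 0.16, 0, 0, 0], [0.051, 0.0243, 0.175, 0, 0, 0], [0.051, 0.0243, 0.185, 0, 0, 0], [0.051, 0.0243, 0.186, 0, 0, 0], [0.051, 0.0243, 0.186, 0, 0, 0]]]' --jaw 100

```text
t: 4.12
tool_pos: [0.4943, -0.135, 0.1426]
orientation: [180.0, 0.1, -165.0]
wrist_force: [0.0, 0.2, 0.2]
width: 0.0856
```

Emit:
jog_arm --rows '[[[0, 0, 0, 0, 0, 0], [0, 0, 0, 0, 0, 0], [0, 0, 0, 0, 0, 0], [0, 0, 0, 0, 0, 0], [0, 0, 0, 0, 0, 0], [0, 0, 0, 0, 0, 0], [0, 0, 0, 0, 0, 0], [0, 0, 0, 0, 0, 0]]]' --jaw 10 --force 60

```text
t: 5.12
tool_pos: [0.4944, -0.1358, 0.1425]
orientation: [-180.0, 0.1, -165.1]
wrist_force: [-0.4, -4.7, 5.6]
width: 0.0253
```

Emit:
jog_arm --rows '[[[0, 0, -0.004, 0, 0, 0], [0, 0, -0.012, 0, 0, 0], [0, 0, -0.024, 0, 0, 0], [0, 0, -0.04, 0, 0, 0], [0, 0, -0.07, 0, 0, 0], [0, 0, -0.11, 0, 0, 0], [0, 0, -0.145, 0, 0, 0], [0, 0, -0.16, 0, 0, 0], [0, 0, -0.16, 0, 0, 0], [0, 0, -0.16, 0, 0, 0]]]'

```text
t: 6.38
tool_pos: [0.4934, -0.1348, 0.3008]
orientation: [179.9, -0.1, -165.0]
wrist_force: [-0.6, 0.3, -1.4]
width: 0.0254
```

```bash
python3 - <<'E'
from h import *
shot('w4'); a=cv2.imread('pics/w4.png'); b=optics.capture('scene'); cv2.imwrite('pics/s4.png',b)
a=a[120:480,160:480]; k=b[60:420,140:460]
cv2.imwrite('pics/c4.png',cv2.convertScaleAbs(cv2.resize(np.hstack([a,k]),None,fx=1.25,fy=1.25,interpolation=cv2.INTER_CUBIC),alpha=1.5))
E
```

```text
6.425 [ 0.4934 -0.1349  0.3007] [ 1.7991e+02 -8.0000e-02 -1.6503e+02] [ -8.9   9.8  23.5 105.4  -4.3  65.8 121. ]
```

View pics/c4.png

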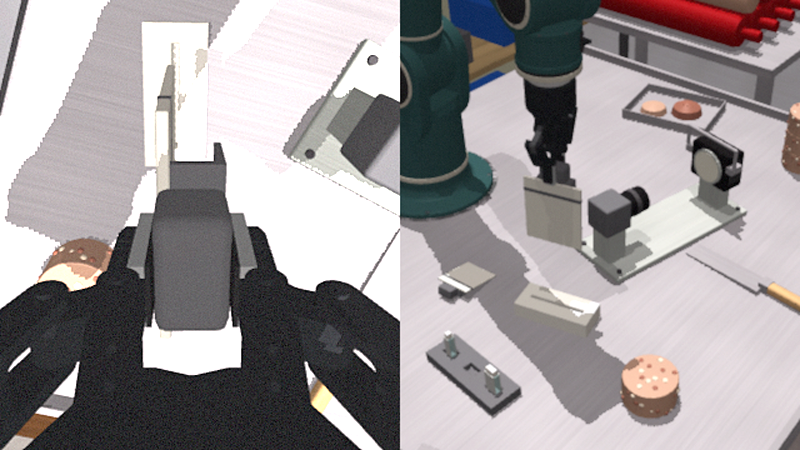

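The screen is held straight and centred between the jaws, and the block is empty. Next I'll carry it over the bar.

Emit:
jog_arm --rows '[[[-0.007, 0.02, -0.01, 0, 0, 0.03], [-0.022, 0.06, -0.015, 0, 0, 0.08], [-0.038, 0.105, -0.015, 0, 0, 0.14], [-0.055, 0.15, -0.015, 0, 0, 0.2], [-0.072, 0.195, -0.015, 0, 0, 0.26], [-0.089, 0.24, -0.015, 0, 0, 0.32], [-0.106, 0.285, -0.015, 0, 0, 0.38], [-0.123, 0.33, -0.01, 0, 0, 0.44], [-0.137, 0.368, -0.005, 0, 0, 0.48], [-0.146, 0.392, 0, 0, 0, 0.492], [-0.1486, 0.399, 0, 0, 0, 0.492], [-0.1486, 0.399, 0, 0, 0, 0.492]]]'

```text
t: 7.98
tool_pos: [0.5343, 0.2884, 0.3018]
orientation: [-180.0, -0.0, 166.8]
wrist_force: [-0.2, -0.3, -1.0]
width: 0.025
```

```bash
python3 - <<'E'
from h import *
shot('w5'); to([.5336,.2891,.24],166.8)
a=cv2.imread('pics/w5.png')[60:480,160:480]; b=optics.capture('scene'); cv2.imwrite('pics/s5.png',b)
b=cv2.resize(b[40:250,300:460],None,fx=2,fy=2)
cv2.imwrite('pics/c5.png',cv2.convertScaleAbs(cv2.resize(np.hstack([a,b]),None,fx=1.25,fy=1.25,interpolation=cv2.INTER_CUBIC),alpha=1.6))
E
```

```text
8.025 [0.5346 0.2878 0.3022] [179.98   0.   166.73] [-39.4  19.7  10.6  91.8  -3.8  68.8  48.7]
shift [0.0013 0.0011 0.0622] turn [ 0.0003  0.     -0.0011]
```

View pics/c5.png

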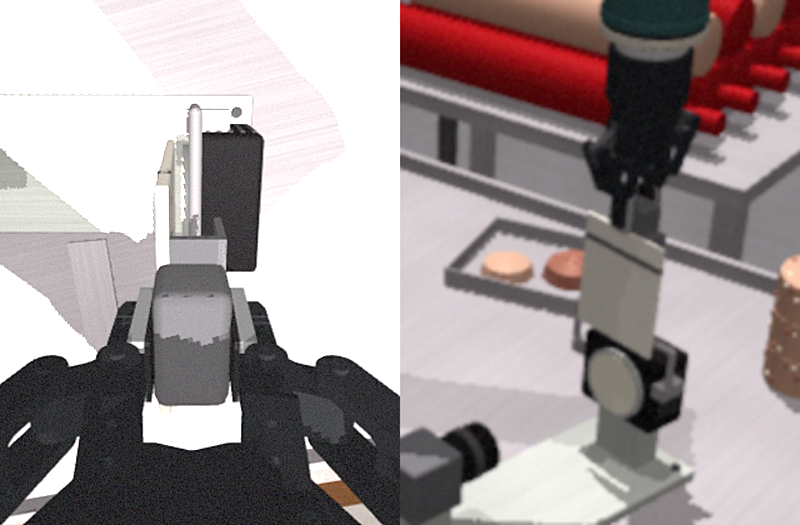

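The left half shows the rod at crop column 194, with the hook's channel (170–222) just about centred over it. The right half shows the pane hanging straight, clear in front of the lamp. I'll lower it in two stages and watch the force.

Emit:
jog_arm --rows '[[[0.001, 0, 0.02, 0, 0, 0], [0.001, 0, 0.04, 0, 0, 0], [0.001, 0, 0.055, 0, 0, 0], [0.001, 0, 0.065, 0, 0, 0], [0.001, 0, 0.065, 0, 0, 0]]]'

```text
t: 8.7
tool_pos: [0.5334, 0.2888, 0.237]
orientation: [180.0, -0.0, 166.8]
wrist_force: [0.2, 0.2, -0.4]
width: 0.0249
```

Emit:
jog_arm --rows '[[[0, 0, 0.008, 0, 0, 0], [0, 0, 0.016, 0, 0, 0], [0, 0, 0.022, 0, 0, 0], [0, 0, 0.028, 0, 0, 0], [0, 0, 0.032, 0, 0, 0], [0, 0, 0.032, 0, 0, 0]]]'

```text
t: 9.45
tool_pos: [0.5334, 0.289, 0.2051]
orientation: [180.0, -0.0, 166.8]
wrist_force: [-0.2, 0.4, -1.2]
width: 0.0251
```

Emit:
jog_arm --rows '[[[0, 0, 0.002, 0, 0, 0], [0, 0, 0.004, 0, 0, 0], [0, 0, 0.005, 0, 0, 0], [0, 0, 0.005, 0, 0, 0]]]'

```text
t: 9.95
tool_pos: [0.5334, 0.289, 0.2003]
orientation: [180.0, 0.0, 166.8]
wrist_force: [-0.3, -0.2, -0.6]
width: 0.0253
```

```bash
python3 - <<'E'
from h import *
s=bot.sense();print(s['tool_pos'],s['wrist_force'],s['moment'])
b=optics.capture('scene'); cv2.imwrite('pics/s6.png',b); c=b[110:270,300:460]
w=optics.capture('wrist')[120:320,220:420]
cv2.imwrite('pics/c6.png',cv2.convertScaleAbs(np.hstack([cv2.resize(c,(400,400),interpolation=2),cv2.resize(w,(400,400),interpolation=2)]),alpha=1.6))
E
```

```text
[0.53343365 0.28903967 0.20031666] [-0.30066638 -0.23935544 -0.64420693] [ 0.00151718 -0.02404997 -0.01447302]
```

View pics/c6.png

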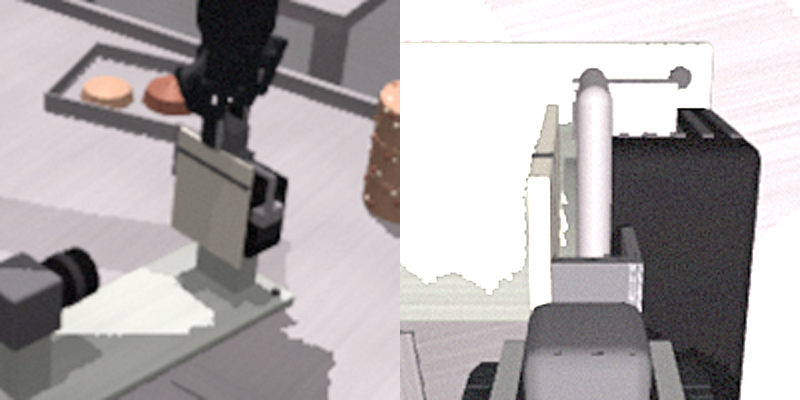

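The rod sits inside the hook's channel, between pane and lip. I'll lower the last millimetres until it makes contact.

Emit:
jog_arm --rows '[[[0, 0, 0.001, 0, 0, 0], [0, 0, 0.001, 0, 0, 0], [0, 0, 0.002, 0, 0, 0], [0, 0, 0.002, 0, 0, 0]]]'

```text
t: 10.55
tool_pos: [0.5336, 0.2891, 0.1998]
orientation: [179.9, 0.0, 166.8]
wrist_force: [-7.5, -4.3, 19.1]
width: 0.0248
```

Emit:
jog_arm --rows '[[[0, 0, -0.0015, 0, 0, 0], [0, 0, -0.0015, 0, 0, 0]]]'

```text
t: 10.8
tool_pos: [0.5335, 0.2891, 0.1999]
orientation: [179.9, 0.0, 166.8]
wrist_force: [-0.5, 0.1, 3.6]
width: 0.0248
```

Emit:
jog_arm --rows '[[[0, 0, 0, 0, 0, 0], [0, 0, 0, 0, 0, 0], [0, 0, 0, 0, 0, 0], [0, 0, 0, 0, 0, 0], [0, 0, 0, 0, 0, 0], [0, 0, 0, 0, 0, 0]]]' --jaw 75

```text
t: 11.55
tool_pos: [0.5334, 0.2891, 0.1998]
orientation: [179.9, 0.0, 166.8]
wrist_force: [-0.3, -0.2, -0.1]
width: 0.0644
```

Emit:
jog_arm --rows '[[[0, 0, -0.01, 0, 0, 0], [0, 0, -0.03, 0, 0, 0], [0, 0, -0.06, 0, 0, 0], [0, 0, -0.1, 0, 0, 0], [0, 0, -0.14, 0, 0, 0], [0, 0, -0.14, 0, 0, 0]]]'

```text
t: 12.3
tool_pos: [0.5343, 0.2893, 0.3437]
orientation: [179.7, 0.2, 166.8]
wrist_force: [0.2, -0.3, 0.1]
width: 0.0639
```

```bash
python3 - <<'E'
from h import *
shot('w7')
b=optics.capture('scene'); cv2.imwrite('pics/s7.png',b); c=b[110:270,300:460]
w=cv2.imread('pics/w7.png')[0:400,120:520]
cv2.imwrite('pics/c7.png',cv2.convertScaleAbs(np.hstack([cv2.resize(c,(400,400),interpolation=2),w]),alpha=1.6))
E
```

```text
12.35 [0.5337 0.2891 0.3416] [1.7983e+02 1.1000e-01 1.6677e+02] [-39.7  18.1  10.8  88.9  -3.5  73.2  48.4]
```

View pics/c7.png

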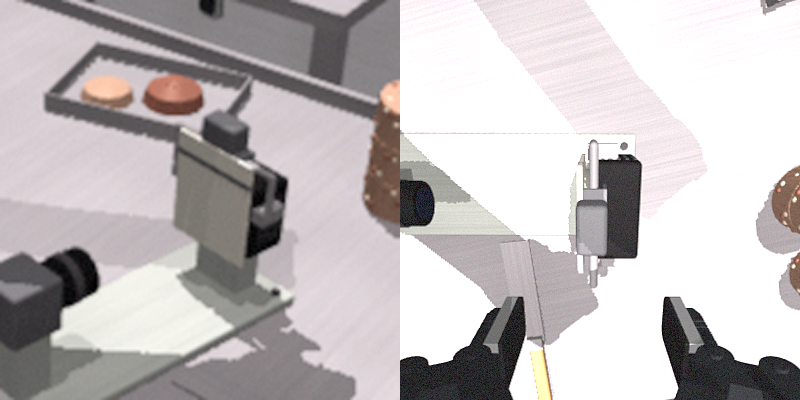

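The screen hangs straight on the rod, flat in front of the lamp, and it's free of the jaws. Next I'll go to the long cell and open the jaws fully.

Emit:
jog_arm --rows '[[[-0.01, -0.03, 0, 0, 0, -0.01], [-0.03, -0.085, 0, 0, 0, -0.02], [-0.05, -0.143, 0, 0, 0, -0.03], [-0.07, -0.2, 0, 0, 0, -0.04], [-0.09, -0.258, 0, 0, 0, -0.05], [-0.11, -0.315, 0.01, 0, 0, -0.06], [-0.13, -0.372, 0.02, 0, 0, -0.07], [-0.15, -0.43, 0.04, 0, 0, -0.085], [-0.17, -0.487, 0.06, 0, 0, -0.1], [-0.188, -0.54, 0.08, 0, 0, -0.11], [-0.208, -0.597, 0.1, 0, 0, -0.12], [-0.208, -0.597, 0.1, 0, 0, -0.12]]]' --jaw 75

```text
t: 13.9
tool_pos: [0.5966, -0.3443, 0.2359]
orientation: [-180.0, -0.3, 173.3]
wrist_force: [-0.4, 0.6, 0.1]
width: 0.0641
```

Emit:
jog_arm --rows '[[[0, 0, 0, 0, 0, 0], [0, 0, 0, 0, 0, 0]]]'

```text
t: 14.15
tool_pos: [0.5998, -0.3383, 0.2395]
orientation: [179.9, 0.0, 173.7]
wrist_force: [0.2, 0.2, 0.7]
width: 0.0636
```

```bash
python3 - <<'E'
from h import *
np.set_printoptions(precision=4,suppress=True)
shot('w8'); c=load('w8'); im=cv2.imread('pics/w8.png'); hsv=cv2.cvtColor(im,cv2.COLOR_BGR2HSV)
print('pred long',proj(c,(.537,-.343,.063)),'short',proj(c,(.429,-.332,.063)))
g=cv2.cvtColor(im,cv2.COLOR_BGR2GRAY)
u,v=proj(c,(.537,-.343,.04)).astype(int); print(u,v); print('gray pct',np.percentile(g[v-40:v+40,u-40:u+40],[5,25,50,75,95]))
for th in(150,180,200):
    n,l,st,ce=cv2.connectedComponentsWithStats((g>th).astype(np.uint8))
    for i in range(1,n):
        if 30<st[i,4]<4000 and st[i,1]<330: print(th,st[i],ce[i])
cor=[(.4832+sx*.085*.9945+sy*.03*.105,-.3371-sx*.085*.105+sy*.03*.9945,.018) for sx,sy in((1,1),(1,-1),(-1,-1),(-1,1))]
print('rack pred',[proj(c,p).round() for p in cor])
E
```

```text
14.2 [ 0.5998 -0.3384  0.2397] [179.93   0.04 173.75] [ 10.8  32.6  24.1  83.5 -14.   66.9 120.8]
pred long [298.4827 149.9103] short [295.453    2.9884]
299 148
gray pct [ 90.  98. 144. 150. 195.]
150 [283   0  18  17 218] [291.3119   6.867 ]
150 [547  12  13  12  56] [552.2857  18.3036]
150 [289  75  15  27 165] [296.1333  88.5879]
150 [278  83   8  11  31] [282.8065  88.0968]
150 [287 137  16  26 365] [294.5863 149.2795]
180 [284   0  16  17 177] [291.3051   5.774 ]
180 [238  26  23   5  59] [249.2034  28.4576]
180 [217  31  44  10 131] [240.8321  36.4046]
180 [330  38  17   9  56] [336.75    41.1071]
180 [ 329   47   41   68 1165] [343.4258  73.176 ]
180 [545  78  49   9 117] [566.9658  82.1795]
180 [102  85  78  13 146] [139.1986  91.0822]
180 [549  93  15   8  52] [556.0962  96.25  ]
180 [552 130  18   8  56] [560.4821 133.    ]
180 [104 134  35  10  76] [123.3947 139.1316]
180 [288 137  15  26 302] [294.5728 149.2086]
180 [  0 177  25   8  47] [ 11.8085 182.0213]
180 [  48  202  143  129 3275] [121.0644 249.375 ]
180 [ 39 234  17  23  59] [ 47.8814 245.1017]
180 [  0 271  54  17 166] [ 24.0482 277.6928]
180 [ 55 273  20   6  46] [ 63.3913 275.2609]
180 [ 92 282  14   8  33] [ 98.0606 285.3333]
180 [  39  291  105   70 2668] [ 93.0296 320.9509]
180 [121 301  22  17  64] [130.2812 306.875 ]
200 [284   0  16  17 156] [291.6026   5.4038]
200 [ 480   76   71   89 3050] [518.9092 128.2026]
200 [288 137  12  26 242] [293.9008 150.3347]
200 [292 137  10  21  32] [299.4688 143.9062]
200 [417 284  45  28  73] [437.0137 292.6301]
200 [450 304   8   7  42] [453.7619 307.381 ]
200 [484 310   8   7  45] [487.7556 313.2444]
200 [425 320   7   8  33] [428.2424 322.4242]
200 [440 321   8   8  44] [443.6136 324.7273]
200 [450 325   8   7  41] [453.0488 328.0488]
rack pred [array([330., 178.]), array([272., 178.]), array([263., -21.]), array([333., -21.])]
```

```bash
python3 - <<'E'
from h import *
np.set_printoptions(precision=4,suppress=True)
c=load('w8'); g=cv2.GaussianBlur(cv2.cvtColor(cv2.imread('pics/w8.png'),6),(5,5),0).astype(int)
L=[];Rr=[]
for r in list(range(55,70,3))+list(range(105,130,3))+list(range(163,174,3)):
    d=np.diff(g[r,240:370]); l=240+d[:50].argmin(); q=320+d[80:].argmax(); print(r,l,q,end='; '); L.append((l+.5,r)); Rr.append((q+.5,r))
print()
for e in(L,Rr):
    P=np.array([plane(c,p,.018) for p in e]); k=np.polyfit(P[:,0],P[:,1],1); res=P[:,1]-np.polyval(k,P[:,0]); m=abs(res)<.003; k=np.polyfit(P[m,0],P[m,1],1); print('angle',np.degrees(np.arctan(k[0])),'y at x=.537',np.polyval(k,.537),res)
print('bottom edge',[ (x,150+np.abs(np.diff(g[150:200,x])).argmax()) for x in(280,300,320)])
print('stopper',plane(c,(294.6,149.2),.062),plane(c,(294,149.5),.063)); 
for u in range(270,325,2): print(g[150,u],end=' ')
print()
for v in range(120,182,2): print(g[v,294],end=' ')
E
```

```text
55 262 329; 58 262 328; 61 262 327; 64 262 328; 67 262 328; 105 264 327; 108 264 328; 111 264 328; 114 265 328; 117 265 326; 120 265 330; 123 265 327; 126 265 328; 129 265 328; 163 267 326; 166 267 326; 169 267 326; 172 267 326; 
angle -6.034209200940637 y at x=.537 -0.37668391379483235 [ 0.0002  0.0001 -0.     -0.0002 -0.0003 -0.0001 -0.0002 -0.0004  0.0005
  0.0003  0.0002  0.0001 -0.0001 -0.0002  0.0002  0.0001 -0.0001 -0.0002]
angle -6.464603691919966 y at x=.537 -0.3158704921332438 [ 0.0005 -0.0004 -0.0012 -0.0003 -0.0002 -0.0006  0.0005  0.0005  0.0006
 -0.0013  0.0026 -0.0003  0.0008  0.0008 -0.0006 -0.0005 -0.0005 -0.0004]
bottom edge [(280, np.int64(178)), (300, np.int64(162)), (320, np.int64(176))]
stopper [ 0.5361 -0.3463  0.062 ] [ 0.5362 -0.3468  0.063 ]
144 144 145 146 145 145 146 141 110 147 223 236 235 235 229 202 155 98 76 89 96 94 95 96 95 94 94 96 
148 149 148 147 147 148 135 98 131 197 215 235 234 234 234 235 235 234 235 235 231 170 99 94 107 112 95 95 97 115 121
```

Emit:
jog_arm --rows '[[[0.045, -0.011, 0.02, 0, 0, 0], [0.0616, -0.0147, 0.06, 0, 0, 0], [0.0616, -0.0147, 0.1, 0, 0, 0], [0.0616, -0.0147, 0.14, 0, 0, 0], [0.0616, -0.0147, 0.17, 0, 0, 0], [0.0616, -0.0147, 0.19, 0, 0, 0], [0.0616, -0.0147, 0.1997, 0, 0, 0], [0.0616, -0.0147, 0.1997, 0, 0, 0], [0.0616, -0.0147, 0.1997, 0, 0, 0]]]'

```text
t: 15.32
tool_pos: [0.5371, -0.3477, 0.0407]
orientation: [180.0, 0.1, 173.7]
wrist_force: [-0.1, -0.7, -0.0]
width: 0.0638
```

Emit:
jog_arm --rows '[[[0, 0, 0, 0, 0, 0], [0, 0, 0, 0, 0, 0], [0, 0, 0, 0, 0, 0], [0, 0, 0, 0, 0, 0], [0, 0, 0, 0, 0, 0], [0, 0, 0, 0, 0, 0], [0, 0, 0, 0, 0, 0], [0, 0, 0, 0, 0, 0], [0, 0, 0, 0, 0, 0], [0, 0, 0, 0, 0, 0]]]' --jaw 0 --force 30

```text
t: 16.58
tool_pos: [0.5367, -0.3474, 0.0399]
orientation: [180.0, 0.0, 173.7]
wrist_force: [-0.9, 1.0, 4.7]
width: 0.012
```

Emit:
jog_arm --rows '[[[0, 0, -0.004, 0, 0, 0], [0, 0, -0.01, 0, 0, 0], [0, 0, -0.018, 0, 0, 0], [0, 0, -0.035, 0, 0, 0], [0, 0, -0.07, 0, 0, 0], [0, 0, -0.12, 0, 0, 0], [0, 0, -0.17, 0, 0, 0], [0, 0, -0.21, 0, 0, 0], [0, 0, -0.22, 0, 0, 0], [0, 0, -0.22, 0, 0, 0]]]'

```text
t: 17.82
tool_pos: [0.5365, -0.3475, 0.2603]
orientation: [180.0, 0.1, 173.7]
wrist_force: [-0.4, 0.8, -0.8]
width: 0.0119
```

```bash
python3 - <<'E'
from h import *
shot('w9'); print(bot.sense()['width']); to([.5117,.1956,.2600],76.8)
E
```

```text
17.875 [ 0.5362 -0.3473  0.2591] [ 1.7993e+02 -2.0000e-02  1.7365e+02] [ 11.6  26.5  25.6  90.3 -12.3  66.  123.6]
0.01199274770777932
shift [ 8.440e-02  5.368e-01 -1.000e-04] turn [ 7.0000e-04 -1.3000e-03  1.6904e+00]
```

Turning the other way (yaw 256.8°) keeps the wrist camera away from the hung screen, and joint 7 still has room. I'll carry the cell over at a safe height.

Emit:
jog_arm --rows '[[[0.004, 0.025, 0, 0, 0, -0.06], [0.012, 0.075, 0, 0, 0, -0.18], [0.02, 0.125, 0, 0, 0, -0.32], [0.028, 0.18, 0, 0, 0, -0.46], [0.037, 0.235, 0, 0, 0, -0.6], [0.046, 0.29, 0, 0, 0, -0.75], [0.054, 0.345, 0, 0, 0, -0.9], [0.063, 0.4, 0, 0, 0, -1.05], [0.071, 0.45, 0, 0, 0, -1.19], [0.078, 0.495, 0, 0, 0, -1.32], [0.083, 0.525, 0, 0, 0, -1.41], [0.0844, 0.537, 0, 0, 0, -1.451]]]'

```text
t: 19.38
tool_pos: [0.5116, 0.1965, 0.2593]
orientation: [179.9, 0.0, -103.0]
wrist_force: [0.0, -0.3, -0.3]
width: 0.0118
```

Emit:
jog_arm --rows '[[[0, 0, 0, 0, 0, 0], [0, 0, 0, 0, 0, 0]]]'

```text
t: 19.62
tool_pos: [0.5123, 0.1939, 0.26]
orientation: [-180.0, 0.0, -103.4]
wrist_force: [-0.1, -0.3, -0.0]
width: 0.0123
```

```bash
python3 - <<'E'
from h import *
shot('w10'); print(bot.sense()['width']); to([.5117,.1956,.1195],256.8)
E
```

```text
19.675 [0.5124 0.194  0.2601] [-1.7998e+02  3.0000e-02 -1.0339e+02] [-22.6  15.4  -1.6 102.8   0.5  61.8 142.2]
0.011930513889416388
shift [-0.0013  0.0011  0.1406] turn [-0.0003  0.0005 -0.0033]
```

Emit:
jog_arm --rows '[[[-0.001, 0.001, 0.03, 0, 0, -0.003], [-0.001, 0.001, 0.06, 0, 0, -0.003], [-0.001, 0.001, 0.09, 0, 0, -0.003], [-0.001, 0.001, 0.115, 0, 0, -0.003], [-0.001, 0.001, 0.132, 0, 0, -0.003], [-0.001, 0.001, 0.1405, 0, 0, -0.003], [-0.001, 0.001, 0.1405, 0, 0, -0.003], [-0.001, 0.001, 0.1405, 0, 0, -0.003]]]'

```text
t: 20.68
tool_pos: [0.5117, 0.197, 0.1204]
orientation: [-179.9, 0.1, -103.0]
wrist_force: [0.6, 0.2, 1.1]
width: 0.012
```

```bash
python3 - <<'E'
from h import *
shot('w11'); s=bot.sense(); print(s['width'],s['wrist_force']); to([.5117,.1956,.1195],256.8)
b=optics.capture('scene'); t=optics.capture('top'); w=cv2.imread('pics/w11.png')
for n,x in(('s11',b),('t11',t)): cv2.imwrite(f'pics/{n}.png',x)
print('light_mid px scene',proj('scene',(.5117,.1956,.11)),'wrist',proj(load('w11'),(.5117,.1956,.1325)))
c=cv2.resize(b[140:300,290:450],(400,400),interpolation=2); d=cv2.resize(w[180:380,220:420],(400,400),interpolation=2)
e=cv2.resize(t[200:300,150:350],(400,200),interpolation=2); f=cv2.resize(b[160:400,120:440],(400,200),interpolation=3)[:200]
cv2.imwrite('pics/c11.png',cv2.convertScaleAbs(np.vstack([np.hstack([c,d]),np.hstack([e,f])]),alpha=1.5))
E
```

```text
20.725 [0.5117 0.1969 0.1204] [-1.7994e+02  9.0000e-02 -1.0305e+02] [-22.8  25.3  -1.8 109.6   1.   45.  141.8]
0.01164733990031431 [-0.18114345  0.54554757 -0.0034818 ]
shift [ 0.0013 -0.0003  0.0009] turn [-0.0011  0.0016  0.0027]
light_mid px scene [359.16617556 204.5609301 ] wrist [311.41151282 342.70629615]
```

View pics/c11.png

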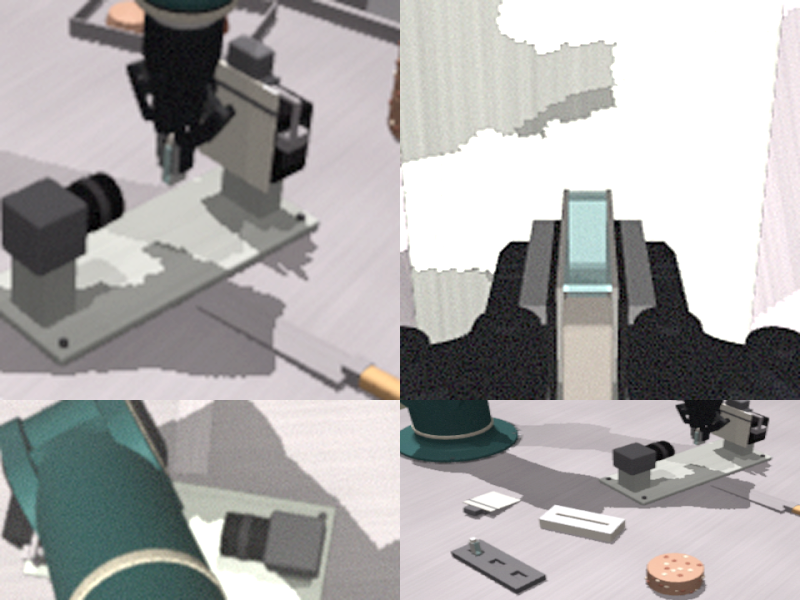

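```bash
python3 - <<'E'
from h import *
from scipy.optimize import least_squares
np.set_printoptions(precision=4,suppress=True)
c=load('w11'); p,R=tool(); 
obs=np.array([[303,276],[326,276],[301,325],[327.5,325]])
def pts(q): # q: cell mid in tool frame
    return [R.apply([q[0]+.01125,q[1]+s*.00625,q[2]-e*.0225])+p for e,s in((-1,-1),(-1,1),(1,-1),(1,1))]
f=lambda q:(np.array([proj(c,X) for X in pts(q)])-obs).ravel()
r=least_squares(f,[0,0,.0095]); print('cell mid in tool',r.x,'world',R.apply(r.x)+p,'res',r.fun); print('expected px',np.array([proj(c,X) for X in pts([0,0,.0095])]))
E
```

```text
cell mid in tool [-0.0066  0.0008  0.0178] world [0.5123 0.2036 0.1024] res [-0.4504  0.8277 -0.2466  0.8325 -1.6561 -0.6364  2.1892 -0.6331]
expected px [[300.3309 272.1072]
 [324.8975 272.1125]
 [296.138  321.795 ]
 [328.8572 321.7988]]
```

The image shows the cell upright between the pads, with its clear face visible and untouched and its middle at the projected light_mid. The wrist view and the pose reading both put it about 2 mm too near the lamp, so I'll make a small correction and let it settle.

Emit:
jog_arm --rows '[[[0.001, 0, 0.0005, 0, 0, 0.001], [0.002, 0, 0.0008, 0, 0, 0.002], [0.002, 0, 0.0008, 0, 0, 0.002], [0.002, 0, 0.0008, 0, 0, 0.002], [0.002, 0, 0.0008, 0, 0, 0.002], [0.002, 0, 0.0008, 0, 0, 0.002], [0.002, 0, 0.0008, 0, 0, 0.002], [0.002, 0, 0.0008, 0, 0, 0.002]]]'

```text
t: 21.82
tool_pos: [0.5109, 0.1949, 0.1188]
orientation: [-180.0, 0.1, -103.2]
wrist_force: [0.6, -0.1, -0.8]
width: 0.012
```

```bash
python3 - <<'E'
from h import *
a=cv2.imread('pics/s7.png').astype(int); b=cv2.imread('pics/s11.png').astype(int)
for n,(x,y) in {'ham':(340,368),'knife':(455,297),'short':(179,335),'screen pane':(390,195)}.items(): print(n,np.abs(a-b)[y-12:y+12,x-12:x+12].mean().round(1))
s=bot.sense(); print(s['t'],s['tool_pos'],s['orientation'],s['wrist_force'],s['width'],np.abs(s['joint_vel']).max())
print(bot.sign_off())
E
```

```text
ham 3.3
knife 3.2
short 2.9
screen pane 5.0
21.825 [0.51086083 0.19489048 0.11878562] [-1.79992025e+02  5.38873128e-02 -1.03154772e+02] [ 0.59292061 -0.09019951 -0.81829036] 0.011967794270624823 0.14682388079228778
the job is handed in; nothing more can be done
None
```

The job is done and handed in at 21.8 s. The opal screen was lifted from its block, hung on the lamp's bar and released. The long cell was then taken by its frosted faces and is held upright in the middle of the light path.

**Screen:** The pictures show it hanging straight on the rod, flat in front of the lamp and free of the jaws. As I lowered it, contact came at the expected height, with 19 N at most.

**Cell:**
- **Position:** The last reading puts the tool within about 1 mm of the aim point, yaw -103.15° against -103.2°. Grip opening was 12.0 mm and wrist force below about 1 N. The last picture shows the clear face square and untouched.
- **After that picture:** I moved the cell 2 mm towards the lens and 0.8 mm down, and checked this only by the arm's reading.

**Bystanders:** The short cell, ham and knife looked unchanged between the pictures taken before and after the cell was moved.

**Checks that disagreed:**
- **Cell fit:** A numeric fit of the cell from the wrist picture put it 7–8 mm off. I set this aside because I had picked inner glass edges by mistake. The outer edges matched in width but lay about 1.8 mm towards the lamp, so I made the 2 mm correction.
- **Readings:** Some heights measured from two views differed by up to 25 mm, and I relied on the closer wrist views instead. The bar's two wrist views agreed to about 1 mm, but the calibration allows 2 mm, so the final position may be off by about that much.

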